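# Wedge the end panel of a reading stand tight

## Robot

A 6-joint arm with a two-finger parallel gripper is mounted at the origin on a cart in front of the work surface, level with it; the furniture and walls round the work are solid. World frame = base frame: x ahead of the robot, y to its left, z up, the work surface at z = 0. Lengths are in m, angles in degrees, forces in N, time in s.
With the tool pointing down it reaches from about 0.4 to 0.825 m from the base axis. Payload 7 kg.
Tool frame: the origin (TCP) lies on the centre line of the jaws, within the pads' length; the fingertips stand 8 mm ahead of it and the grasp point (between the pads) lies 11 mm behind it; z points along the fingers, y is the line along which they close (so a half turn about z gives the same grasp; the last joint's range is limited). The gripper opens to 88 mm and grips with 3 to 60 N. Pads are 19 mm wide; open, the fingers measure 130 mm over their backs; the gripper's body (78 mm by 193 mm) begins 47 mm behind the grasp point.
Start: joints at [84.345, 20.546, 0.682, 0, -70.136, -16.507], TCP at [0.255, 0.625, 0.235] pointing down, gripper open.
Joint ranges: [-176.03, 176.03], [-82.01, 121.73], [-58.28, 71.71], [-173.87, 95.51], [-174.79, -0.11], [-173.66, 173.66]. Speed limits (degrees/s): [136.94, 136.94, 172.46, 180, 180, 180].

## Interface

Orientations are given as [roll, pitch, yaw] about the fixed x, y, z axes, in that order (R = Rz(yaw) Ry(pitch) Rx(roll)).
In Python, from plant import r gives the robot as it stands.
- The arm moves only by the tool carry_out, never from a script. Its argument "targets" is a list of rows, each a list of 6 numbers: the shift along the tool's x, y, z scaled (see below), then the turn, a rotation vector about the tool's x, y, z scaled (see below). A call has 1 to 5 rows; each row shifts and turns the commanded pose from where the row before left it, along the tool's axes as they then stand; what a row does not reach is not made up. The controller multiplies each number of a shift by 0.5 m and each number of a turn by 60 degrees. A row lasts 1/8 s, in which the tool goes at most 62.5 mm and 10.7 degrees, less where a joint would pass 70% of its speed; a pose out of reach is approached as far as the arm can. A call with a number of a shift or a turn outside -1 to 1 is refused whole. A call with a gripper value outside its range is refused whole. "hand" is the opening, from 0 (shut) to 1 (fully open), set as the call begins (left out, the last holds). The fingers move at their own pace and stop on an object; "squeeze" is the grip in N (left out, the last holds). Time passes only in rows, so rows that do not move let the fingers close. It gives the time, the measured TCP pose, the force, the opening and the grip force at its end, in the units of the state.
- r.get_state(): the state, without advancing time (a new reading comes with each control period).
- r.capture(name): name is "side" or "top"; returns the picture (384x512x3 uint8, red, green, blue); there is no depth.
- r.camera_info(name): a dict with "K" (3x3 intrinsics, pixels), "distortion" ([k1, k2, p1, p2, k3] as OpenCV has them; the pictures are not rectified), "eye" and "attitude" of the camera in the world. Camera axes: x right, y down, z forward; pixel columns grow to the right and rows downward; lengths in m; the calibration is good to about 2 mm. A picture is of the moment at which its call begins. camera_info takes no time and is no camera call.
- r.close_job(): hands the job in; it is judged then, once.
The state is a dict: "time_s": time; "joints": joint angles; "qd": joint speeds; "joint_torque": joint torques, N m; "tcp_pos": TCP position; "eef_rot": TCP orientation; "contact_force": force on the tool from outside, world axes, zero at the start; "moment": the same for the moment, N m; "gripper_width": finger opening in m; "gripper_force": force on a finger pad.
Only numpy, scipy, OpenCV 4.12 (cv2) and the standard library are available. Lean on these libraries where they do the work, as an engineer would, in place of code of your own. Each camera call takes 0.05 s, during which the arm holds its last target. There are 200 camera calls.

## Task

The near end panel of the wooden reading stand has come loose. With the fingers, slide the loose wedge, thin end first and flat face to the panel, through the slot in the end of the front rail until it is just snug, and let go. Then drive it home with at least three short taps of the mallet (not one long push), drawing it clear of the wedge after each, until the panel is tight on the rail and the wedge goes no farther; lay the mallet on the table and leave the other things where they stand.

Things in the scene. Friction and masses are not known exactly. Their poses are not given: they have to be found in the camera images.
- stand: Wooden reading stand, fast on the table, 310 long (x), 160 deep (y), 230 high: a plywood panel at each end of a solid front rail. Origin at table height under the rail's middle; +y front (reader's side), -x the near end with the loose panel, z up. The far end has the same joint with its wedge home, as the near one should be. Panels' front edge y = 32 mm, 100 high there; 230 high at y < -70.
- slot (a point): Centre of the slot's mouth in the rail's near end, on its front face, at (-126, 15, 60) mm in the stand, axes as the stand's. The rail end is 30 wide (y -15..15), 62 high, and sticks out to x = -156. The slot runs through it along y, 33 high; the wedge enters along -y with its flat face on the panel (x = -118 loose, -113 tight). Slot's other side: slanted 1:6, x = -134 at y = 0, -136.5 at y = 15.
- end_panel (a joint): Slide of the near panel towards the stand's +x: 0 loose (5 mm gap to the rail's shoulder), 0.005 m tight on the rail (hard stop). A spring of 3 N at 0 to 15 N at 0.005 pushes it back, with 1 N friction. The wedge moves it 1 mm per 6 mm driven and stays put by friction; it takes 4 to 7 N at first (snug: tip at stand y = -36 mm), 15 to 30 N near the end (tight: tip at about y = -66).
- wedge: Wooden wedge, 150 x 26.7 x 30 high, 0.09 kg, lying the way up it goes in. Origin under its middle. x points to the thin end, which enters the slot first (wedge x along the stand's -y, wedge y along its x). Head, x = -75..-25 mm: parallel sides at y = +-13.35, to grip across y. Then it tapers 1:6 to 10 thick at x = 75. The +y face is flat all along, the -y face slants.
- wedge_tip (a point): Centre of the wedge's thin end face (10 x 30), at (75, 8.35, 15) mm in the wedge; axes as the wedge's.
- wedge_butt (a point): Centre of the wedge's butt face (26.7 x 30), the face to be struck, at (-75, 0, 15) mm in the wedge; axes as the wedge's.
- mallet: Rubber mallet with a wooden handle, 0.3 kg, lying on the table. x along the handle towards the head, y along the head, z up. Origin on the table right under mallet_grip. There is room to use it in front of the stand with the handle pointing along the stand's +x, away from the robot.
- mallet_head (a point): Centre of the mallet's head, at (60, 0, 24) mm in the mallet: a lying barrel 48 in diameter, 84 long along y; its flat striking faces (38 in diameter) are at y = +42 and y = -42 mm.
- mallet_grip (a point): Point on the handle's middle line 60 mm behind the head's axis, 20.5 mm above the table as it lies: where to grip, across y. The handle is 22 wide (y) and 26 high here and reaches 110 mm farther back, 25 x 28 at its end.
- mug: White mug, 120 x 154 with its handle, 103 high; bystander. Origin at its foot.
- bottle: White tablet bottle, 60 in diameter, 105 high; bystander. Origin at its foot.
- cup: Clear dose cup, 40 in diameter, 42 high; bystander. Origin at its foot.
- novel: Hardback book lying flat, 246 x 160 x 29; bystander. Origin at the middle of its underside.
- panel_edge (a point): Point on the near panel's outer face at its front edge, 60 mm up, axes as the stand's; at (-118, 32, 60) mm in the stand when loose. The panel, 18 thick, slides 5 mm along the stand's x. The wedge's flat face bears on this face.

How it is judged:
By the outcome, as a careful person would: the job done as asked, in the order asked, and still so for the second after the job is handed in, with the robot touching nothing.
It also fails if it takes over 61 s, if anything falls off the work surface, if the arm or the gripper's body presses on something with over 40 N, if the wrist force passes 120 N, or if a joint passes its speed limit or range.

## Working session

There is one attempt and no reset: what is moved stays moved. The work goes in short steps, Python scripts to look and compute and a tool call to move; the robot and the scene stay as the last step left them, time stands still between calls to the robot, and variables do not carry over. Pictures are saved under pics/ and viewed, at most 10 in all, crops included, and the job is handed in when it is done.

Besides the shell and the picture viewer there is one more tool, called after "Emit:" as a command line: name --pt "numbers of a row" for each row, then --argument value for the rest. carry_out: Moves the arm, as the interface text tells. Its arguments: {"type":"object","properties":{"targets":{"type":"array","items":{"type":"array","items":{"type":"number","minimum":-1,"maximum":1}}},"hand":{"type":"number"},"squeeze":{"type":"number"}},"required":["targets"]}

```bash
ls; mkdir -p pics; python3 - <<'E'
from plant import r
import cv2
for n in("side","top"):
    i=r.camera_info(n);print(n,i)
    cv2.imwrite(f"pics/{n}0.png",cv2.resize(r.capture(n)[:,:,::-1],(800,600),interpolation=cv2.INTER_CUBIC))
print(r.get_state())
E
```

```text
pics
side {'K': array([[458.00962095,   0.        , 250.98036283],
       [  0.        , 458.00962095, 194.66170914],
       [  0.        ,   0.        ,   1.        ]]), 'distortion': array([-0.01045259,  0.        ,  0.        ,  0.        ,  0.        ]), 'eye': array([-0.77738536, -0.58638938,  0.91464732]), 'attitude': array([-120.9512918 ,    1.14073357,  -66.15731171])}
top {'K': array([[364.35398258,   0.        , 262.65392063],
       [  0.        , 364.35398258, 188.64318977],
       [  0.        ,   0.        ,   1.        ]]), 'distortion': array([-0.00951341,  0.        ,  0.        ,  0.        ,  0.        ]), 'eye': array([0.36579087, 0.0061577 , 1.12874408]), 'attitude': array([-171.35559469,   -0.22667279,  -90.63386887])}
{'time_s': 0.1, 'joints': array([ 8.43458442e+01,  2.05863194e+01,  6.39166742e-01, -1.78115814e-02,
       -7.01346989e+01, -1.65063304e+01]), 'qd': array([-0.00119922,  0.00734237,  0.09249566,  0.01441769,  0.05494515,
        0.12061039]), 'joint_torque': array([-1.06831318e-03, -5.84161735e+01,  2.93746895e+01,  7.01548845e+00,
        1.00863082e-02, -6.04254046e-05]), 'tcp_pos': array([0.25448144, 0.62473918, 0.23372863]), 'eef_rot': array([ 1.79916764e+02, -7.20298632e-03, -2.21665455e+01]), 'contact_force': array([ 0.33064939,  0.49429602, -0.17162151]), 'moment': array([ 0.00640529, -0.034481  ,  0.01297925]), 'gripper_force': 0.0, 'gripper_width': 0.08731841463840986}
```

View pics/side0.png

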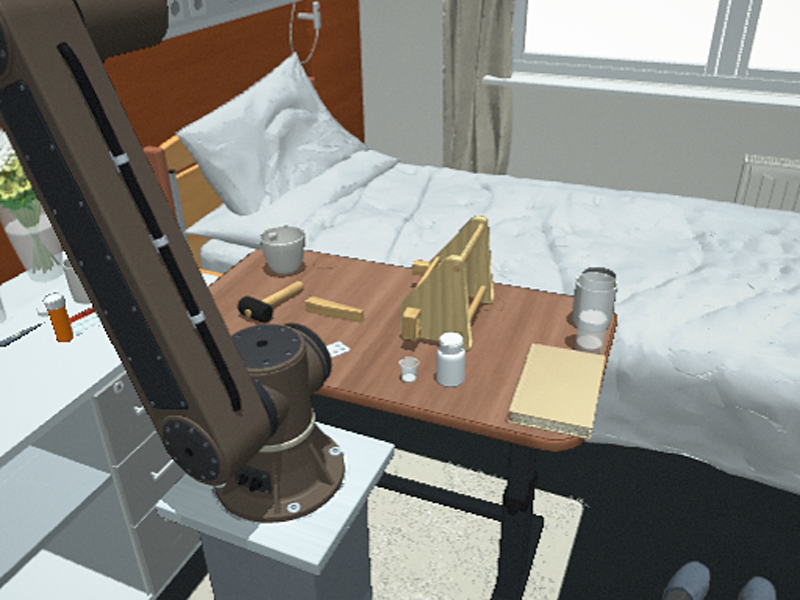

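View pics/top0.png

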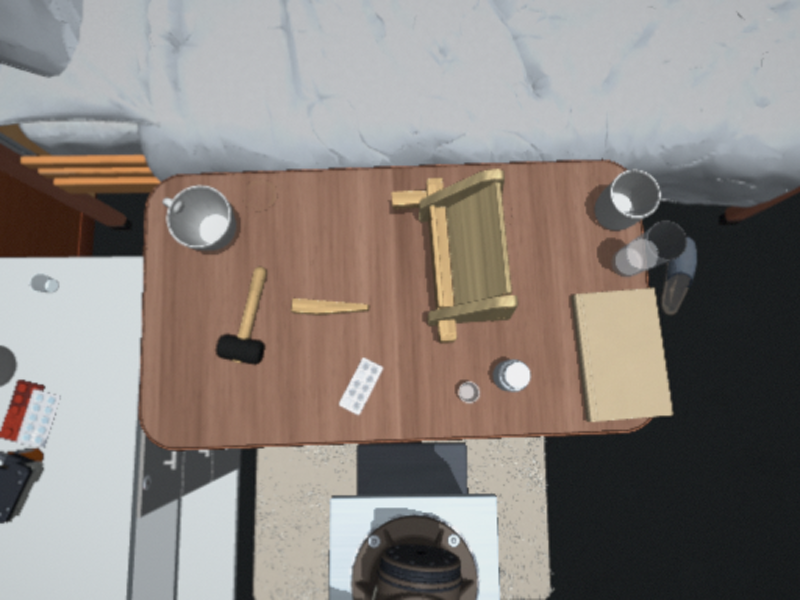

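```bash
cat > h.py <<'E'
from plant import r
import cv2, numpy as np
from scipy.spatial.transform import Rotation as R
from scipy.optimize import least_squares
def proj(n,P):
    i=r.camera_info(n); A=R.from_euler('xyz',i['attitude'],degrees=True).as_matrix()
    P=np.atleast_2d(P).astype(float); rv=cv2.Rodrigues(A.T)[0]; t=-A.T@i['eye']
    return cv2.projectPoints(P,rv,t,i['K'],i['distortion'])[0][:,0]
def crop(img,x0,y0,w,h,s):
    c=cv2.resize(img[y0:y0+h,x0:x0+w,::-1],None,fx=s,fy=s,interpolation=cv2.INTER_CUBIC)
    for x in range(-(-x0//10)*10,x0+w,10):
        cv2.line(c,((x-x0)*s+s//2,0),((x-x0)*s+s//2,6),(0,0,255),1); cv2.putText(c,str(x),((x-x0)*s-8,16),0,.35,(0,0,255))
    for y in range(-(-y0//10)*10,y0+h,10):
        cv2.line(c,(0,(y-y0)*s+s//2),(6,(y-y0)*s+s//2),(0,0,255),1); cv2.putText(c,str(y),(8,(y-y0)*s+s//2+4),0,.35,(0,0,255))
    return c
def pose(p,L):  # planar pose (x,y,yaw rad), local pts -> world
    c,s=np.cos(p[2]),np.sin(p[2]); L=np.atleast_2d(L)
    return np.c_[p[0]+c*L[:,0]-s*L[:,1],p[1]+s*L[:,0]+c*L[:,1],L[:,2]]
def fit(p0,obs): # obs: list (cam, local pt, pixel)
    f=lambda p:np.concatenate([(proj(n,pose(p,l))[0]-u) for n,l,u in obs])
    s=least_squares(f,p0,loss='soft_l1'); return s.x,s.fun.reshape(-1,2)
def hcat(*c):
    H=max(x.shape[0] for x in c)
    return np.hstack([cv2.copyMakeBorder(x,0,H-x.shape[0],0,6,0) for x in c])
E
python3 - <<'E'
from h import *
T=r.capture('top');S=r.capture('side');np.savez('im0',T=T,S=S)
cv2.imwrite('pics/stand.png',hcat(crop(T,248,105,88,117,5),crop(S,254,135,66,90,5)))
cv2.imwrite('pics/wm.png',np.vstack([np.pad(x,((0,0),(0,800-x.shape[1]),(0,0))) for x in (crop(T,135,168,106,66,5),crop(S,148,176,90,40,6))]))
E
```

```text
(no output)
```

View pics/stand.png

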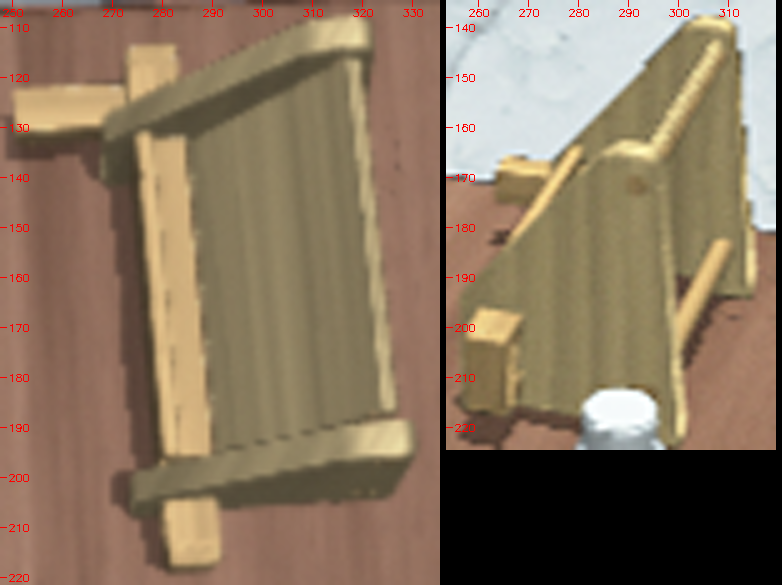

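View pics/wm.png

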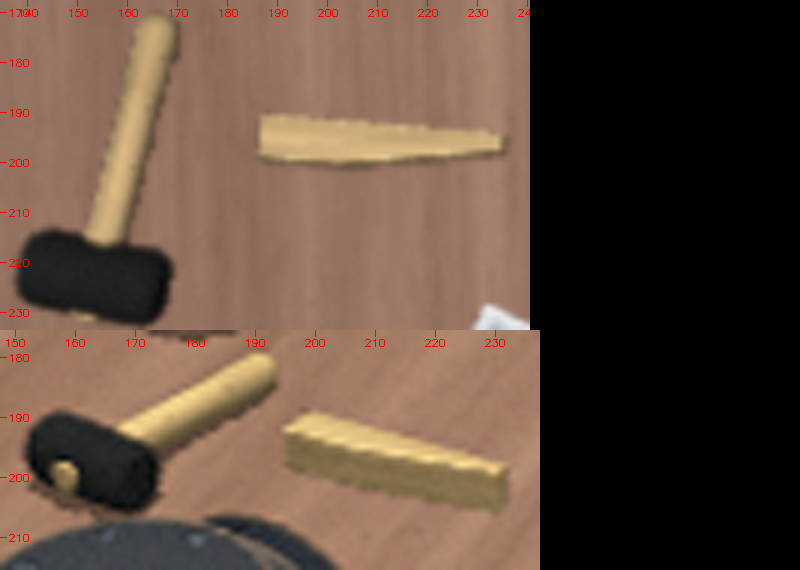

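```bash
cat > fitp.py <<'E'
from h import *
from scipy.optimize import minimize
K=4
def sil(n,parts,p,box):
    x0,y0,w,h=box; m=np.zeros((h*K,w*K),np.uint8)
    for L in parts:
        q=((proj(n,pose(p,L))-[x0,y0]+.5)*K-.5)
        cv2.fillConvexPoly(m,np.round(cv2.convexHull(q.astype(np.float32))*16).astype(np.int32),1,shift=4)
    return m
def silfit(parts,obs,p0):
    def f(p):
        c=0
        for n,box,m in obs:
            s=sil(n,parts,p,box); c+=1-(s&m).sum()/max((s|m).sum(),1)
        return c
    best=min((minimize(f,p0,method='Nelder-Mead',options=dict(initial_simplex=np.array([p0]+[np.array(p0)+sg*d for d in np.diag([.015,.015,.08])]),xatol=1e-4,fatol=1e-4)) for sg in(1,-1)),key=lambda s:s.fun)
    return best.x,best.fun/len(obs)
def up(a): return cv2.resize(a.astype(np.float32),None,fx=K,fy=K,interpolation=cv2.INTER_CUBIC)
def labmask(I,box,kind):
    x0,y0,w,h=box; c=I[y0:y0+h,x0:x0+w]
    lab=cv2.cvtColor(c,cv2.COLOR_RGB2LAB).astype(int)
    wood=up(lab[:,:,2]-lab[:,:,1]); 
    m=wood>kind[0]
    if kind[1]: m|=up(lab[:,:,0])<kind[1]
    m=m.astype(np.uint8); k,l,s,_=cv2.connectedComponentsWithStats(m); return (l==1+np.argmax(s[1:,4])).astype(np.uint8)
WEDGE=[np.array([[x,y,z] for x,y in((-75,13.35),(-75,-13.35),(-25,-13.35),(75,3.35),(75,13.35)) for z in(0,30)])/1000]
a=np.arange(0,2*np.pi,.2)
MAL=[np.array([[60+q*np.cos(t),y,24+q*np.sin(t)] for y,q in((-42,20),(-38,21.5),(-20,23.5),(20,23.5),(0,24),(38,21.5),(42,20)) for t in a])/1000,
     np.array([[x,wy*np.cos(t),20.5+wz*np.sin(t)] for x,wy,wz in((60,11,13),(0,11,13),(-110,12.5,14)) for t in a])/1000]
E
python3 - <<'E'
from fitp import *
d=np.load('im0.npz');T,S=d['T'],d['S']
for I,b in((T,(135,168,106,66)),(S,(148,176,90,40))):
    c=cv2.cvtColor(I[b[1]:b[1]+b[3],b[0]:b[0]+b[2]],cv2.COLOR_RGB2LAB).astype(int);v=(c[...,2]-c[...,1]).ravel();print(np.histogram(v,bins=12))
# stand
g=lambda o,x,y,X,Y,s=5:np.array([X+(x-o-2)/s,Y+(y-2)/s])
m=lambda *v:np.array(v)/1000
t=lambda x,y:g(0,x,y,248,105); s=lambda x,y:g(446,x,y,254,135)
obs=[('top',m(-156,15,91),t(168,563)),('top',m(-156,-15,91),t(218,561)),('top',m(156,15,91),t(130,45)),('top',m(156,-15,91),t(178,45)),
('side',m(-156,15,91),s(468,343)),('side',m(-156,-15,91),s(508,350)),('side',m(-156,15,29),s(467,408)),('side',m(-156,-15,29),s(507,414))]
p,e=fit([.6,.05,0],obs);print('stand',p,np.degrees(p[2]));print(e.round(2))
E
```

```text
(array([  13,  157,  679, 5219,  114,   67,   35,   79,  100,  168,  343,
         22]), array([-6.        , -3.08333333, -0.16666667,  2.75      ,  5.66666667,
        8.58333333, 11.5       , 14.41666667, 17.33333333, 20.25      ,
       23.16666667, 26.08333333, 29.        ]))
(array([  85,  293,  302, 2150,  212,   46,  114,  165,   59,   64,   70,
         40]), array([-7.        , -3.08333333,  0.83333333,  4.75      ,  8.66666667,
       12.58333333, 16.5       , 20.41666667, 24.33333333, 28.25      ,
       32.16666667, 36.08333333, 40.        ]))
stand [ 0.59557428 -0.0589845   0.06394582] 3.6638257340771685
[[ 0.85  0.61]
 [ 1.34  0.22]
 [-0.25 -0.41]
 [ 0.19 -1.11]
 [-0.83 -1.71]
 [-0.5  -1.64]
 [-0.4   0.42]
 [-0.23  0.75]]
```

```bash
cat > run1.py <<'E'
from fitp import *
d=np.load('im0.npz');T,S=d['T'],d['S']
B1=(180,183,62,24);B2=(190,186,50,26)
ow=[('top',B1,labmask(T,B1,(12,0))),('side',B2,labmask(S,B2,(14,0)))]
for o in(ow,ow[:1],ow[1:]): w,f=silfit(WEDGE,o,[.5,.17,-1.6]);print('wedge',w.round(4),np.degrees(w[2]).round(2),f)
w,f=silfit(WEDGE,ow,[.5,.17,-1.6])
C1=(135,165,42,72);C2=(148,176,48,38)
om=[('top',C1,labmask(T,C1,(12,60))),('side',C2,labmask(S,C2,(14,60)))]
for o in(om,om[:1],om[1:]): q,f=silfit(MAL,o,[.49,.3,2.9]);print('mallet',q.round(4),np.degrees(q[2]).round(2),f)
q,f=silfit(MAL,om,[.49,.3,2.9])
np.savez('poses',w=w,m=q)
E
python3 run1.py
python3 - <<'E'
from h import *
d=np.load('im0.npz');T,S=d['T'],d['S']
p=[.5956,-.0590,.0639]
def box(x0,x1,y0,y1,z0,z1): return np.array([[x,y,z] for x in(x0,x1) for y in(y0,y1) for z in(z0,z1)])/1000
E=[(0,1),(2,3),(4,5),(6,7),(0,2),(1,3),(4,6),(5,7),(0,4),(1,5),(2,6),(3,7)]
out=[]
for n,I,x0,y0,w,h,s in(('top',T,262,105,44,117,5),('side',S,250,160,46,65,12)):
    c=crop(I,x0,y0,w,h,s)
    for b,col in((box(-156,-118,-15,15,29,91),(0,0,255)),(box(118,156,-15,15,29,91),(255,0,0)),(box(-118,-100,31,32,0,100),(0,255,0)),(box(-136,-118,14,15,43.5,76.5),(255,0,255))):
        q=((proj(n,pose(p,b))-[x0,y0]+.5)*s-.5).astype(int)
        for i,j in E: cv2.line(c,tuple(map(int,q[i])),tuple(map(int,q[j])),col,1)
    out.append(c[:600])
cv2.imwrite('pics/ov.png',hcat(*out)[:600,:800])
E
```

```text
wedge [ 0.511   0.1594 -1.6614] -95.19 0.05965880426881004
wedge [ 0.5111  0.1585 -1.6689] -95.62 0.08103214124038027
wedge [ 0.5111  0.159  -1.6698] -95.68 0.038817005545286554
mallet [0.4897 0.3192 2.9204] 167.33 0.12807446515217225
mallet [0.4908 0.3193 2.9272] 167.72 0.10511323173337128Traceback (most recent call last):
  File "run1.py", line 9, in <module>
    for o in(om,om[:1],om[1:]): q,f=silfit(MAL,o,[.49,.3,2.9]);print('mallet',q.round(4),np.degrees(q[2]).round(2),f)
                                    ~~~~~~^^^^^^^^^^^^^^^^^^^^
  File "fitp.py", line 16, in silfit
    best=min((minimize(f,p0,method='Nelder-Mead',options=dict(initial_simplex=np.array([p0]+[np.array(p0)+sg*d for d in np.diag([.015,.015,.08])]),xatol=1e-4,fatol=1e-4)) for sg in(1,-1)),key=lambda s:s.fun)
  File "fitp.py", line 16, in <genexpr>
    best=min((minimize(f,p0,method='Nelder-Mead',options=dict(initial_simplex=np.array([p0]+[np.array(p0)+sg*d for d in np.diag([.015,.015,.08])]),xatol=1e-4,fatol=1e-4)) for sg in(1,-1)),key=lambda s:s.fun)
              ~~~~~~~~^^^^^^^^^^^^^^^^^^^^^^^^^^^^^^^^^^^^^^^^^^^^^^^^^^^^^^^^^^^^^^^^^^^^^^^^^^^^^^^^^^^^^^^^^^^^^^^^^^^^^^^^^^^^^^^^^^^^^^^^^^^^^^^^^^^^^^^^^^^^^^^^^^^^
    res = _minimize_neldermead(fun, x0, args, callback, bounds=bounds,
                               **options)
    fxcc = func(xcc)
    fx = function(np.copy(x), *(wrapper_args + args))
  File "fitp.py", line 14, in f
    s=sil(n,parts,p,box); c+=1-(s&m).sum()/max((s|m).sum(),1)
  File "fitp.py", line 7, in sil
    q=((proj(n,pose(p,L))-[x0,y0]+.5)*K-.5)
        ~~~~^^^^^^^^^^^^^
  File "h.py", line 6, in proj
    i=r.camera_info(n); A=R.from_euler('xyz',i['attitude'],degrees=True).as_matrix()
ValueError: time passes only in moves, steps and waits
```

View pics/ov.png

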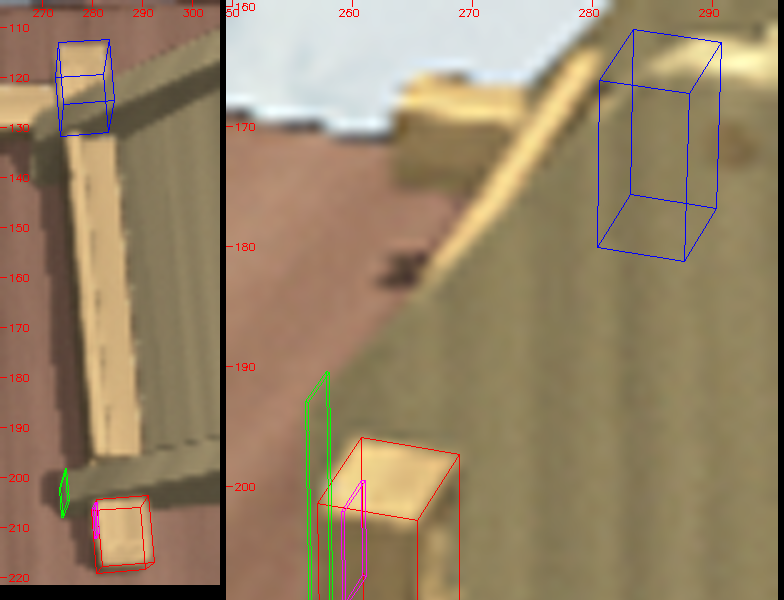

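```bash
python3 - <<'E'
from plant import r
import pickle; pickle.dump({n:r.camera_info(n) for n in('top','side')},open('cam.pkl','wb'))
E
sed -i 's/^def proj/import pickle; CAM=pickle.load(open("cam.pkl","rb"))\ndef proj/; s/i=r.camera_info(n)/i=CAM[n]/' h.py
python3 run1.py; python3 - <<'E'
from h import *
m=lambda *v:np.array(v)/1000
u=np.array
obs=[('top',m(-155.3,0,91),u([286.8,217.2])),('top',m(155.3,0,91),u([278.2,114.])),('side',m(-156,0,60),u([261.6,209.8]))]
for o in(obs,obs[:2]):
    p,e=fit([.6,-.05,0],o);print('stand',p.round(4),np.degrees(p[2]));print(e.round(2))
    # predicted centreline columns
    for x in(.101,-.085): print(proj('top',pose(p,[[x,0,.091]])))
E
```

```text
wedge [ 0.511   0.1594 -1.6614] -95.19 0.05965880426881004
wedge [ 0.5111  0.1585 -1.6689] -95.62 0.08103214124038027
wedge [ 0.5111  0.159  -1.6698] -95.68 0.038817005545286554
mallet [0.4897 0.3192 2.9204] 167.33 0.12807446515217225
mallet [0.4908 0.3193 2.9272] 167.72 0.10511323173337128
mallet [0.4882 0.3175 2.9071] 166.56 0.13461790536112206
stand [ 0.5947 -0.0584  0.0648] 3.7099226037834745
[[ 0.32  0.29]
 [-0.04 -0.64]
 [-0.43  0.19]]
[[279.67329008 130.90880252]]
[[285.02671448 193.11236759]]
stand [ 0.5942 -0.058   0.062 ] 3.551699046913999
[[ 0.03  0.46]
 [-0.03 -0.51]]
[[279.63063999 131.04153839]]
[[284.80530548 193.26544813]]
```

```bash
cat > go.py <<'E'
# usage: go.py x y z yaw : prints scaled total tool-frame shift (at present attitude) and turn to reach it, tool down
from h import *; import sys
def go(x,y,z,yaw,pr=True):
    s=r.get_state(); A=R.from_euler('xyz',s['eef_rot'],degrees=True); G=R.from_euler('xyz',[180,0,yaw],degrees=True)
    sh=A.inv().apply(np.array([x,y,z])-s['tcp_pos'])/.5; rv=np.degrees((A.inv()*G).as_rotvec())/60
    print('t',round(s['time_s'],2),'tcp',s['tcp_pos'].round(4),'rot',s['eef_rot'].round(2),'F',s['contact_force'].round(1),'w',s['gripper_width'].round(4),'gf',round(float(s['gripper_force']),1))
    print('shift',sh.round(4),'turn',rv.round(4))
if __name__=='__main__': go(*map(float,sys.argv[1:5]))
E
```

Emit:
carry_out --pt "0.08 0.057 0.023 0 0 0" --pt "0.08 0.057 0.023 0 0 0" --pt "0.08 0.057 0.023 0 0 0" --pt "0.08 0.057 0.023 0 0 0" --pt "0.08 0.057 0.023 0 0 0" --hand 1

```text
time_s: 0.82
tcp_pos: [0.3867, 0.4162, 0.1767]
eef_rot: [-180.0, -0.0, -22.1]
contact_force: [0.1, 0.6, -0.3]
gripper_width: 0.0878
gripper_force: 0.0
```

Emit:
carry_out --pt "0.08 0.057 0.023 0 0 0" --pt "0.08 0.057 0.023 0 0 0" --pt "0.08 0.057 0.023 0 0 0" --pt "0.08 0.057 0.023 0 0 0" --pt "0.08 0.057 0.023 0 0 0"

```text
time_s: 1.45
tcp_pos: [0.5183, 0.2089, 0.1193]
eef_rot: [-180.0, -0.0, -22.1]
contact_force: [0.3, 1.0, -0.1]
gripper_width: 0.0881
gripper_force: 0.0
```

Emit:
carry_out --pt "0 0 0 0 0 0.15" --pt "0 0 0 0 0 0.15" --pt "0 0 0 0 0 0.15" --pt "0 0 0 0 0 0.15" --pt "0 0 0 0 0 0.15"

```text
time_s: 2.08
tcp_pos: [0.5175, 0.2102, 0.1195]
eef_rot: [180.0, -0.0, -67.5]
contact_force: [-0.0, -0.4, 0.7]
gripper_width: 0.0874
gripper_force: 0.0
```

Emit:
carry_out --pt "0 0 0 0 0 0.15" --pt "0 0 0 0 0 0.15" --pt "0 0 0 0 0 0.15" --pt "0 0 0 0 0 0" --pt "0 0 0 0 0 0"

```text
time_s: 2.7
tcp_pos: [0.5176, 0.2103, 0.1195]
eef_rot: [180.0, -0.0, -94.0]
contact_force: [-0.1, 0.8, -0.6]
gripper_width: 0.0873
gripper_force: 0.0
```

```bash
python3 go.py .5157 .2088 .010 -95.4
```

```text
Traceback (most recent call last):
  File "go.py", line 8, in <module>
    if __name__=='__main__': go(*map(float,sys.argv[1:5]))
                             ~~^^^^^^^^^^^^^^^^^^^^^^^^^^^
  File "go.py", line 6, in go
    print('t',round(s['time_s'],2),'tcp',s['tcp_pos'].round(4),'rot',s['eef_rot'].round(2),'F',s['contact_force'].round(1),'w',s['gripper_width'].round(4),'gf',round(float(s['gripper_force']),1))
                                                                                                                               ^^^^^^^^^^^^^^^^^^^^^^^^
AttributeError: 'float' object has no attribute 'round'
```

Emit:
carry_out --pt "0.003 0.004 0 0 0 0.023" --pt "0 0 0.07 0 0 0" --pt "0 0 0.07 0 0 0" --pt "0 0 0.05 0 0 0" --pt "0 0 0.029 0 0 0"

```text
time_s: 3.32
tcp_pos: [0.5149, 0.2085, 0.0088]
eef_rot: [179.9, -0.1, -95.5]
contact_force: [-0.7, 0.5, 0.2]
gripper_width: 0.0877
gripper_force: 0.0
```

```bash
sed -i "s/s\['gripper_width'\].round(4)/round(float(s['gripper_width']),4)/" go.py; python3 go.py .5157 .2088 .010 -95.4
```

```text
t 3.33 tcp [0.5149 0.2085 0.0088] rot [ 1.7994e+02 -7.0000e-02 -9.5530e+01] F [-0.7  0.5  0.2] w 0.0877 gf 0.0
shift [-0.0008 -0.0015 -0.0023] turn [ 0.0011 -0.0011 -0.0021]
```

Emit:
carry_out --pt "0 0 -0.002 0 0 0" --pt "0 0 0 0 0 0" --pt "0 0 0 0 0 0" --pt "0 0 0 0 0 0" --pt "0 0 0 0 0 0" --hand 0.2 --squeeze 25

```text
time_s: 3.95
tcp_pos: [0.5155, 0.2089, 0.0112]
eef_rot: [-180.0, 0.0, -95.5]
contact_force: [-0.4, 0.9, 0.1]
gripper_width: 0.0432
gripper_force: 0.0
```

Emit:
carry_out --pt "0 0 0 0 0 0" --pt "0 0 0 0 0 0" --pt "0 0 0 0 0 0"

```text
time_s: 4.32
tcp_pos: [0.5155, 0.2089, 0.0111]
eef_rot: [-180.0, 0.0, -95.5]
contact_force: [-0.2, 0.8, 0.4]
gripper_width: 0.0264
gripper_force: 25.0
```

Emit:
carry_out --pt "0 0 -0.045 0 0 0" --pt "0 0 -0.045 0 0 -0.0765" --pt "0 0 0 0 0 -0.0765" --pt "0 0 0 0 0 0" --pt "0 0 0 0 0 0"

```text
time_s: 4.95
tcp_pos: [0.5152, 0.2087, 0.0556]
eef_rot: [180.0, -0.0, -86.5]
contact_force: [0.1, 0.3, -1.0]
gripper_width: 0.0266
gripper_force: 25.0
```

```bash
python3 go.py .4505 .118 .056 -86.35
```

```text
t 4.95 tcp [0.5152 0.2087 0.0556] rot [ 1.7996e+02 -3.0000e-02 -8.6470e+01] F [ 0.1  0.3 -1. ] w 0.0266 gf 25.0
shift [ 0.173   0.1403 -0.0005] turn [ 0.0007 -0.0004 -0.002 ]
```

Emit:
carry_out --pt "0 0.07 0 0 0 0" --pt "0.05 0.07 0 0 0 0" --pt "0.06 0 0 0 0 0" --pt "0.063 0 0 0 0 -0.002" --pt "0 0 0 0 0 0"

```text
time_s: 5.58
tcp_pos: [0.4504, 0.1164, 0.0558]
eef_rot: [179.9, -0.0, -86.4]
contact_force: [-0.2, 1.1, -0.6]
gripper_width: 0.0265
gripper_force: 25.0
```

```bash
cat > look.py <<'E'
from fitp import *; import sys
n=sys.argv[1]; p=[.5945,-.0582,np.radians(3.65)]
s=r.get_state(); phi=np.radians(s['eef_rot'][2]); t=s['tcp_pos']
T=r.capture('top');S=r.capture('side');np.savez('im_'+n,T=T,S=S,tcp=t,rot=s['eef_rot'])
# wedge from tool
def wl(L): q=np.array(L)+[.050,0,0]; c,k=np.cos(phi),np.sin(phi); return np.c_[t[0]+c*q[:,0]-k*q[:,1],t[1]+k*q[:,0]+c*q[:,1],q[:,2]+t[2]-.011]
print('tcp in stand mm',(np.array([[np.cos(p[2]),np.sin(p[2])],[-np.sin(p[2]),np.cos(p[2])]])@(t[:2]-p[:2])*1000).round(1),t.round(4),s['eef_rot'].round(2),s['contact_force'].round(1))
out=[]
for c,I,x0,y0,w,h,k in(('top',T,190,180,110,45,7),('side',S,205,170,80,55,5)):
    im=crop(I,x0,y0,w,h,k)
    def dr(P,col):
        q=((proj(c,P)-[x0,y0]+.5)*k-.5).astype(np.int32); cv2.polylines(im,[q],True,col,1)
    Z=np.array([[-75,13.35],[-75,-13.35],[-25,-13.35],[75,3.35],[75,13.35]])/1000
    dr(wl(np.c_[Z,np.full(5,.03)]),(0,255,0))
    dr(pose(p,np.array([[-156,15,91],[-156,-15,91],[-118,-15,91],[-118,15,91]])/1000),(0,0,255))
    dr(pose(p,np.array([[-136.5,15,43.5],[-136.5,15,76.5],[-118,15,76.5],[-118,15,43.5]])/1000),(255,0,255))
    out.append(np.pad(im,((0,0),(0,800-im.shape[1]),(0,0))))
cv2.imwrite(f'pics/{n}.png',np.vstack(out))
E
python3 look.py a1
```

```text
tcp in stand mm [-132.7  183.4] [0.4504 0.1164 0.0558] [ 1.7994e+02 -4.0000e-02 -8.6430e+01] [-0.2  1.1 -0.6]
```

View pics/a1.png

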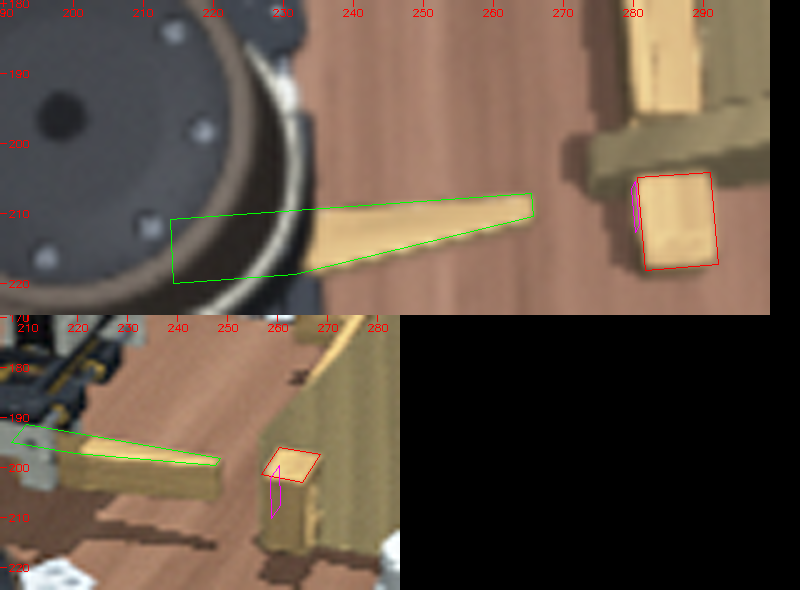

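Emit:
carry_out --pt "0.05 0 0 0 0 0" --pt "0.03 0 0 0 0 0" --pt "0.03 0 0 0 0 0" --pt "0.02 0 0 0 0 0" --pt "0.01 0 0 0 0 0"

```text
time_s: 6.3
tcp_pos: [0.4558, 0.0478, 0.056]
eef_rot: [180.0, 0.0, -86.3]
contact_force: [-0.0, -0.1, -0.9]
gripper_width: 0.0264
gripper_force: 25.0
```

```bash
python3 look.py a2
```

```text
tcp in stand mm [-131.7  114.6] [0.4558 0.0478 0.056 ] [180.     0.   -86.28] [-0.  -0.1 -0.9]
```

Emit:
carry_out --pt "0.01 0 0 0 0 0" --pt "0.01 0 0 0 0 0" --pt "0.01 0 0 0 0 0" --pt "0.004 0 0 0 0 0" --pt "0 0 0 0 0 0"

```text
time_s: 7.02
tcp_pos: [0.457, 0.0313, 0.0562]
eef_rot: [-180.0, 0.0, -86.2]
contact_force: [1.0, 0.3, -1.2]
gripper_width: 0.0263
gripper_force: 25.0
```

Emit:
carry_out --pt "0.004 0 0 0 0 0" --pt "0 0 0 0 0 0"

```text
time_s: 7.28
tcp_pos: [0.4573, 0.0294, 0.0562]
eef_rot: [-180.0, 0.0, -86.2]
contact_force: [2.7, 0.7, -1.1]
gripper_width: 0.0266
gripper_force: 25.0
```

Emit:
carry_out --pt "0.004 0 0 0 0 0" --pt "0 0 0 0 0 0"

```text
time_s: 7.52
tcp_pos: [0.4577, 0.0276, 0.0563]
eef_rot: [-179.9, 0.0, -86.2]
contact_force: [3.4, 1.6, -0.9]
gripper_width: 0.0262
gripper_force: 25.0
```

Emit:
carry_out --pt "0.004 -0.001 0 0 0 0" --pt "0 0 0 0 0 0"

```text
time_s: 7.78
tcp_pos: [0.4581, 0.0255, 0.0562]
eef_rot: [-180.0, 0.0, -86.2]
contact_force: [3.3, 1.0, -1.5]
gripper_width: 0.0267
gripper_force: 25.0
```

Emit:
carry_out --pt "0.004 -0.001 0 0 0 0" --pt "0 0 0 0 0 0"

```text
time_s: 8.02
tcp_pos: [0.4587, 0.0237, 0.0562]
eef_rot: [-180.0, 0.0, -86.3]
contact_force: [3.4, 4.1, -2.1]
gripper_width: 0.0266
gripper_force: 25.0
```

Emit:
carry_out --pt "0.003 0 0 0 0 0" --pt "0 0 0 0 0 0"

```text
time_s: 8.28
tcp_pos: [0.4591, 0.0227, 0.0562]
eef_rot: [-179.9, 0.1, -86.3]
contact_force: [2.6, 6.5, -1.1]
gripper_width: 0.0269
gripper_force: 25.0
```

Emit:
carry_out --pt "0.002 0 0 0 0 0" --pt "0 0 0 0 0 0" --pt "0 0 0 0 0 0"

```text
time_s: 8.65
tcp_pos: [0.4592, 0.0219, 0.0562]
eef_rot: [-179.9, 0.1, -86.3]
contact_force: [2.6, 8.2, -1.6]
gripper_width: 0.0263
gripper_force: 25.0
```

Emit:
carry_out --pt "0 0 0 0 0 0" --pt "0 0 0 0 0 0" --pt "0 0 0 0 0 0" --pt "0 0 0 0 0 0" --hand 0.8

```text
time_s: 9.15
tcp_pos: [0.4582, 0.0206, 0.056]
eef_rot: [180.0, -0.0, -86.3]
contact_force: [-0.4, 0.1, -0.2]
gripper_width: 0.061
gripper_force: 0.0
```

Emit:
carry_out --pt "0 0 -0.05 0 0 0" --pt "0 0 -0.1 0 0 0" --pt "-0.02 0 -0.1 0 0 0" --pt "-0.1 0 0 0 0 0" --pt "-0.1 0 0 0 0 0"

```text
time_s: 9.78
tcp_pos: [0.4513, 0.1317, 0.1821]
eef_rot: [-179.9, 0.1, -86.3]
contact_force: [0.7, 0.4, 0.3]
gripper_width: 0.0699
gripper_force: 0.0
```

Emit:
carry_out --pt "-0.1 0 0 0 0 -0.16" --pt "-0.1 0 0 0 0 -0.16" --pt "0 0 0 0 0 -0.16" --pt "0 0 0 0 0 -0.16" --pt "0 0 0 0 0 -0.16"

```text
time_s: 10.4
tcp_pos: [0.4362, 0.2292, 0.1809]
eef_rot: [180.0, 0.0, -37.9]
contact_force: [-0.3, 0.9, 0.1]
gripper_width: 0.0701
gripper_force: 0.0
```

```bash
python3 look.py a3; python3 go.py .4900 .3188 .12 -12.7
```

```text
tcp in stand mm [-139.7  296.9] [0.4362 0.2292 0.1809] [ 1.7996e+02  1.0000e-02 -3.7900e+01] [-0.3  0.9  0.1]
t 10.5 tcp [0.4363 0.2291 0.1809] rot [179.97   0.   -38.12] F [-0.2 -0.3  0.1] w 0.0703 gf 0.0
shift [-0.0262 -0.2075  0.1218] turn [ 4.000e-04  2.000e-04 -4.237e-01]
```

View pics/a3.png

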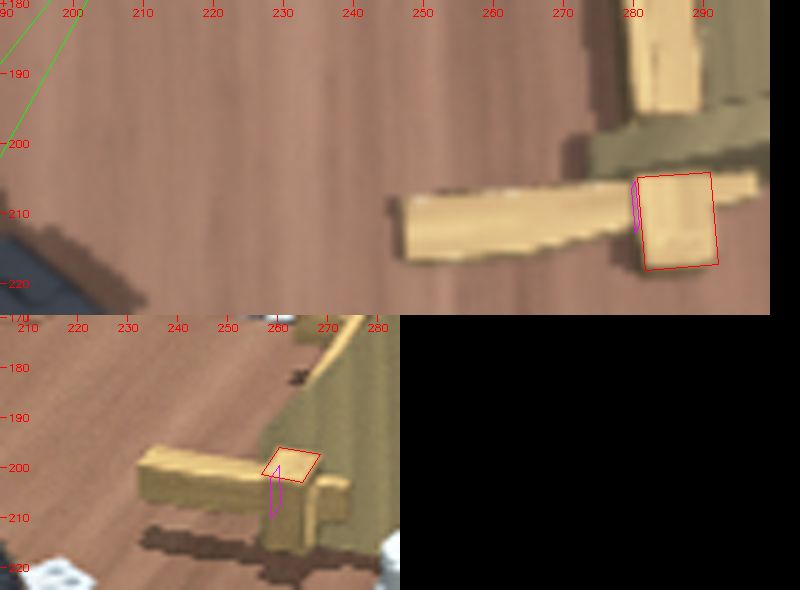

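Emit:
carry_out --pt "-0.013 -0.104 0.061 0 0 0" --pt "-0.013 -0.104 0.061 0 0 0" --pt "0 0 0 0 0 -0.141" --pt "0 0 0 0 0 -0.141" --pt "0 0 0 0 0 -0.141"

```text
time_s: 11.12
tcp_pos: [0.4906, 0.3187, 0.1194]
eef_rot: [179.9, 0.0, -12.9]
contact_force: [0.6, 0.4, -0.5]
gripper_width: 0.0702
gripper_force: 0.0
```

Emit:
carry_out --pt "0 0 0 0 0 0" --pt "0 0 0 0 0 0"

```text
time_s: 11.38
tcp_pos: [0.4906, 0.3188, 0.1201]
eef_rot: [180.0, 0.0, -13.2]
contact_force: [1.0, -0.5, -0.0]
gripper_width: 0.0701
gripper_force: 0.0
```

```bash
python3 go.py .4900 .3190 .013 -12.7
```

```text
t 11.38 tcp [0.4906 0.3188 0.1201] rot [180.     0.   -13.15] F [ 1.  -0.5 -0. ] w 0.0701 gf 0.0
shift [-0.0012 -0.      0.2141] turn [ 0.0001  0.     -0.0076]
```

Emit:
carry_out --pt "0 0 0.07 0 0 -0.0076" --pt "0 0 0.07 0 0 0" --pt "0 0 0.05 0 0 0" --pt "0 0 0.024 0 0 0" --pt "0 0 0 0 0 0"

```text
time_s: 12.0
tcp_pos: [0.4905, 0.3187, 0.0127]
eef_rot: [179.9, 0.0, -12.5]
contact_force: [0.2, 0.1, 0.2]
gripper_width: 0.0702
gripper_force: 0.0
```

Emit:
carry_out --pt "0 0 0 0 0 0" --pt "0 0 0 0 0 0" --pt "0 0 0 0 0 0" --pt "0 0 0 0 0 0" --pt "0 0 0 0 0 0" --hand 0.1 --squeeze 60

```text
time_s: 12.62
tcp_pos: [0.4906, 0.319, 0.0132]
eef_rot: [-180.0, -0.0, -12.4]
contact_force: [-0.8, 0.6, 0.8]
gripper_width: 0.0258
gripper_force: 0.0
```

Emit:
carry_out --pt "0 0 0 0 0 0" --pt "0 0 0 0 0 0"

```text
time_s: 12.88
tcp_pos: [0.4907, 0.3191, 0.0132]
eef_rot: [-180.0, -0.0, -12.4]
contact_force: [0.9, 0.4, 0.8]
gripper_width: 0.0218
gripper_force: 60.0
```

Emit:
carry_out --pt "0 0 -0.04 0 0 0" --pt "0 0 -0.034 0 0 -0.135" --pt "0 0 0 0 0 -0.137" --pt "0 0 0 0 0 0" --pt "0 0 0 0 0 0"

```text
time_s: 13.5
tcp_pos: [0.4902, 0.3186, 0.0495]
eef_rot: [180.0, 0.1, 3.7]
contact_force: [-1.2, 0.4, -3.4]
gripper_width: 0.0217
gripper_force: 60.0
```

```bash
python3 - <<'E'
from h import *
p=[.5945,-.0582,np.radians(3.65)]
print(pose(p,np.array([[-71,220,50],[-71,156,50],[-71,84+42,50]])/1000))
E
python3 go.py .5107 .1569 .050 3.65
```

```text
[[0.5096385  0.15683378 0.05      ]
 [0.51371284 0.0929636  0.05      ]
 [0.51562268 0.06302445 0.05      ]]
t 13.5 tcp [0.4902 0.3186 0.0495] rot [1.7996e+02 5.0000e-02 3.7300e+00] F [-1.2  0.4 -3.4] w 0.0217 gf 60.0
shift [ 0.0198  0.3253 -0.0008] turn [0.0007 0.0009 0.0013]
```

Emit:
carry_out --pt "0.009 0.1 0 0 0 0" --pt "0.009 0.1 0 0 0 0" --pt "0 0.1 0 0 0 0" --pt "0 0.08 0 0 0 0" --pt "0 0.03 0 0 0 0"

```text
time_s: 14.12
tcp_pos: [0.513, 0.1129, 0.0497]
eef_rot: [180.0, 0.1, 3.7]
contact_force: [0.2, 1.0, -2.4]
gripper_width: 0.0218
gripper_force: 60.0
```

```bash
sed -i 's/205,170,80,55,5/205,165,80,55,5/' look.py; python3 look.py a4; python3 go.py .5125 .112 .050 3.65
```

```text
tcp in stand mm [-70.4 175.9] [0.513  0.1129 0.0497] [1.7997e+02 7.0000e-02 3.6700e+00] [ 0.2  1.  -2.4]
t 14.22 tcp [0.5134 0.1138 0.0498] rot [1.7998e+02 4.0000e-02 3.7200e+00] F [ 0.8  1.1 -2.9] w 0.0215 gf 60.0
shift [-0.002   0.0034 -0.0003] turn [0.0003 0.0006 0.0011]
```

View pics/a4.png

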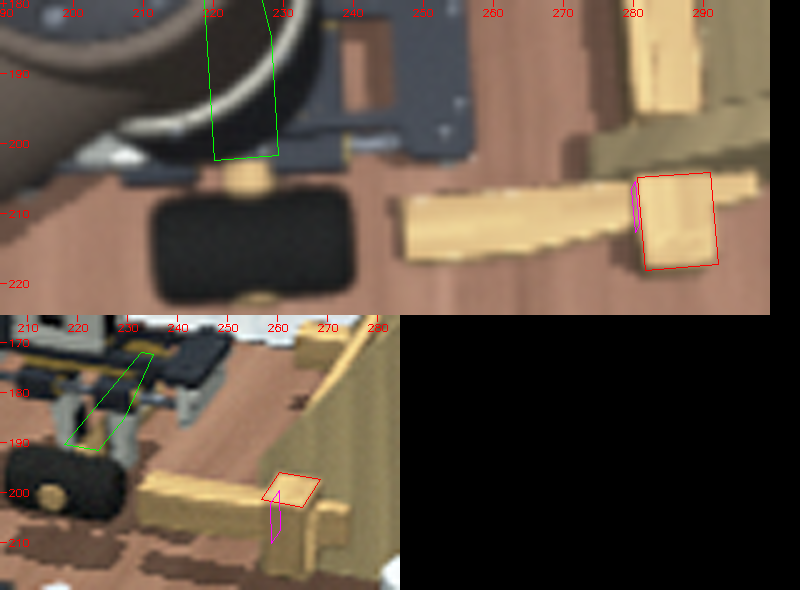

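Emit:
carry_out --pt "0.01 0 0 0 0 0" --pt "0 0 0 0 0 0" --pt "0 0.058 0 0 0 0"

```text
time_s: 14.6
tcp_pos: [0.5218, 0.0891, 0.0502]
eef_rot: [-179.9, -0.1, 4.1]
contact_force: [2.9, 19.7, -4.3]
gripper_width: 0.0214
gripper_force: 60.4
```

Emit:
carry_out --pt "0 -0.058 0 0 0 0" --pt "0 0 0 0 0 0"

```text
time_s: 14.85
tcp_pos: [0.5191, 0.1173, 0.0502]
eef_rot: [-180.0, -0.0, 4.0]
contact_force: [-0.5, 0.7, -3.3]
gripper_width: 0.0214
gripper_force: 60.0
```

```bash
cat > tip.py <<'E'
from fitp import *
p=[.5945,-.0582,np.radians(3.65)]
T=r.capture('top');s=r.get_state()
print('tcp stand',(np.array([[np.cos(p[2]),np.sin(p[2])],[-np.sin(p[2]),np.cos(p[2])]])@(s['tcp_pos'][:2]-p[:2])*1000).round(1),s['eef_rot'].round(2),'F',s['contact_force'].round(1))
# tip: scan along wedge line x=-123, z=75, y from -15 to -90 in top image, wood->table edge
ys=np.arange(-20,-95,-.5); 
lab=cv2.cvtColor(T,cv2.COLOR_RGB2LAB).astype(np.float32); v=lab[...,2]-lab[...,1]
acc=0
for x in(-125,-123,-121):
    q=proj('top',pose(p,np.c_[np.full(len(ys),x),ys,np.full(len(ys),75)]/1000)).astype(np.float32)
    acc=acc+cv2.remap(v,q[:,0],q[:,1],cv2.INTER_LINEAR)[:,0]/3
print('tip y',ys[np.argmax(acc<13)] )
yb=np.arange(70,125,.5); acc=0
for x in(-135,-130,-125):
    q=proj('top',pose(p,np.c_[np.full(len(yb),x),yb,np.full(len(yb),75)]/1000)).astype(np.float32)
    acc=acc+cv2.remap(v,q[:,0],q[:,1],cv2.INTER_LINEAR)[:,0]/3
print('butt y',yb[np.argmax(acc<13)])
E
python3 tip.py
```

```text
tcp stand [-64.6 179.3] [-180.     -0.      4.02] F [ 0.  -0.3 -2.5]
tip y -43.5
butt y 107.5
```

Emit:
carry_out --pt "0 0.078 0 0 0 0"

```text
time_s: 15.02
tcp_pos: [0.5232, 0.0798, 0.0504]
eef_rot: [-179.8, -0.2, 4.1]
contact_force: [9.2, 33.6, -6.1]
gripper_width: 0.0214
gripper_force: 60.9
```

Emit:
carry_out --pt "0 -0.07 0 0 0 0" --pt "0 0 0 0 0 0"

```text
time_s: 15.28
tcp_pos: [0.5192, 0.1127, 0.0502]
eef_rot: [-180.0, -0.0, 4.0]
contact_force: [0.1, -0.1, -3.2]
gripper_width: 0.0217
gripper_force: 60.0
```

```bash
python3 tip.py
```

```text
tcp stand [-64.8 174.7] [1.80e+02 1.00e-02 3.99e+00] F [-0.6 -0.5 -2.8]
tip y -52.0
butt y 98.0
```

Emit:
carry_out --pt "0 0.087 0 0 0 0"

```text
time_s: 15.45
tcp_pos: [0.5242, 0.0713, 0.0505]
eef_rot: [-179.8, -0.3, 4.1]
contact_force: [15.1, 49.6, -4.6]
gripper_width: 0.0225
gripper_force: 63.5
```

Emit:
carry_out --pt "0 -0.07 0 0 0 0" --pt "0 0 0 0 0 0"

```text
time_s: 15.7
tcp_pos: [0.5196, 0.1037, 0.0501]
eef_rot: [-180.0, -0.0, 4.0]
contact_force: [0.5, 0.1, -3.4]
gripper_width: 0.0219
gripper_force: 59.7
```

```bash
python3 tip.py
```

```text
tcp stand [-65.  165.8] [1.7999e+02 3.0000e-02 3.9800e+00] F [-0.3 -0.8 -3.4]
tip y -53.5
butt y 96.0
```

```bash
python3 look.py a5
```

```text
tcp in stand mm [-65.  165.8] [0.5191 0.1031 0.05  ] [1.7999e+02 3.0000e-02 3.9800e+00] [-0.3 -0.8 -3.4]
```

View pics/a5.png

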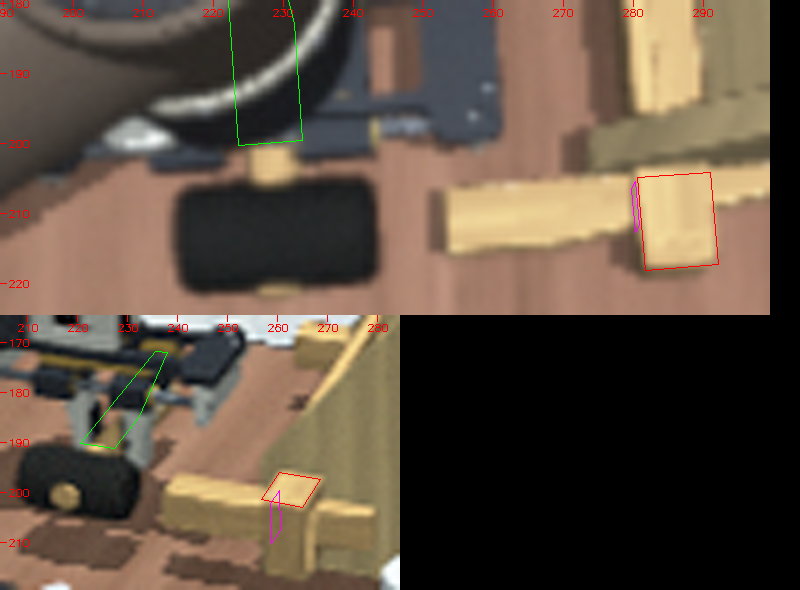

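Emit:
carry_out --pt "0.01 0 0 0 0 0" --pt "0 0 0 0 0 0" --pt "0 0.076 0 0 0 0"

```text
time_s: 16.23
tcp_pos: [0.5303, 0.0686, 0.0508]
eef_rot: [-179.8, -0.4, 4.0]
contact_force: [18.0, 48.7, -6.4]
gripper_width: 0.0225
gripper_force: 64.6
```

Emit:
carry_out --pt "0 -0.07 0 0 0 0" --pt "0 0 0 0 0 0"

```text
time_s: 16.48
tcp_pos: [0.5252, 0.1013, 0.0503]
eef_rot: [-180.0, -0.1, 4.0]
contact_force: [-1.7, 0.2, -3.7]
gripper_width: 0.0218
gripper_force: 59.2
```

```bash
python3 tip.py
```

```text
tcp stand [-59.6 162.9] [1.80e+02 1.00e-02 3.96e+00] F [-0.2  0.4 -2.1]
tip y -54.5
butt y 95.0
```

Emit:
carry_out --pt "-0.012 0 -0.005 0 0 -0.083" --pt "0 0 0 0 0 0" --pt "0.012 0.062 0 0 0 0"

```text
time_s: 16.9
tcp_pos: [0.5306, 0.0721, 0.053]
eef_rot: [-179.9, -0.2, 8.8]
contact_force: [-7.1, 21.0, -1.6]
gripper_width: 0.0222
gripper_force: 63.6
```

Emit:
carry_out --pt "-0.012 -0.06 0 0 0 0" --pt "0 0 0 0 0 0"

```text
time_s: 17.15
tcp_pos: [0.5188, 0.0993, 0.0525]
eef_rot: [-180.0, -0.0, 8.8]
contact_force: [0.6, -0.0, -3.9]
gripper_width: 0.0216
gripper_force: 59.5
```

```bash
python3 tip.py
```

```text
tcp stand [-65.6 161.7] [1.7999e+02 1.0000e-02 8.8500e+00] F [ 0.4 -0.6 -3.5]
tip y -61.5
butt y 88.0
```

Emit:
carry_out --pt "0.013 0.073 0 0 0 0"

```text
time_s: 17.32
tcp_pos: [0.5328, 0.0662, 0.0531]
eef_rot: [-179.9, -0.3, 9.0]
contact_force: [8.7, 39.4, -2.7]
gripper_width: 0.0226
gripper_force: 64.0
```

Emit:
carry_out --pt "-0.013 -0.07 0 0 0 0" --pt "0 0 0 0 0 0"

```text
time_s: 17.58
tcp_pos: [0.519, 0.0978, 0.0526]
eef_rot: [-180.0, -0.0, 8.9]
contact_force: [-0.2, 0.5, -2.3]
gripper_width: 0.0219
gripper_force: 58.9
```

```bash
python3 tip.py
```

```text
tcp stand [-65.4 160.1] [1.7999e+02 1.0000e-02 8.8900e+00] F [ 0.7  0.3 -2.6]
tip y -64.0
butt y 85.0
```

Emit:
carry_out --pt "0.018 0.076 0 0 0 0"

```text
time_s: 17.75
tcp_pos: [0.5351, 0.0632, 0.053]
eef_rot: [-179.9, -0.2, 9.0]
contact_force: [8.7, 40.4, -5.1]
gripper_width: 0.0229
gripper_force: 64.6
```

Emit:
carry_out --pt "-0.018 -0.07 0 0 0 0" --pt "0 0 0 0 0 0"

```text
time_s: 18.0
tcp_pos: [0.5193, 0.0946, 0.0525]
eef_rot: [-180.0, 0.0, 8.9]
contact_force: [0.5, -0.4, -3.6]
gripper_width: 0.0217
gripper_force: 58.9
```

```bash
python3 tip.py
```

```text
tcp stand [-65.3 157. ] [1.7999e+02 2.0000e-02 8.9200e+00] F [ 0.1 -0.6 -3.2]
tip y -64.0
butt y 84.5
```

Emit:
carry_out --pt "0.022 0.079 0 0 0 0"

```text
time_s: 18.18
tcp_pos: [0.5385, 0.0599, 0.0532]
eef_rot: [-179.8, -0.3, 9.0]
contact_force: [5.6, 40.2, -1.6]
gripper_width: 0.0235
gripper_force: 67.0
```

Emit:
carry_out --pt "-0.022 -0.075 0 0 0 0" --pt "0 0 0 0 0 0"

```text
time_s: 18.42
tcp_pos: [0.5195, 0.0926, 0.0525]
eef_rot: [180.0, 0.0, 8.9]
contact_force: [0.6, -1.1, -3.4]
gripper_width: 0.0216
gripper_force: 59.0
```

```bash
python3 tip.py; python3 - <<'E'
from h import *
T=r.capture('top'); d=np.load('im0.npz')['T']
# panel motion: sub-pixel shift of near-panel top patch between first and present picture (row shift ~ world x)
for n,(x0,y0,w,h) in dict(panel=(296,184,36,24),far=(272,108,50,30)).items():
    a,b=[cv2.cvtColor(i[y0:y0+h,x0:x0+w],cv2.COLOR_RGB2GRAY).astype(np.float32) for i in(d,T)]
    print(n,cv2.phaseCorrelate(a,b,cv2.createHanningWindow((w,h),cv2.CV_32F)))
E
```

```text
tcp stand [-65.1 155. ] [1.7999e+02 2.0000e-02 8.9400e+00] F [ 0.   0.2 -4. ]
tip y -64.5
butt y 84.5
panel ((-0.28736990588836164, -1.3456996707992026), 0.8374518133975841)
far ((-0.015724971115240294, 0.042005346776978314), 0.9621463289260864)
```

```bash
python3 - <<'E'
from h import *
d=np.load('im0.npz')['T']; T=r.capture('top')
p=[.5945,-.0582,np.radians(3.65)]
g=lambda I:cv2.cvtColor(I,cv2.COLOR_RGB2LAB)[...,0].astype(np.float32)
# sample along stand x across the panel at several y; panel top height is 230 for y<-70, slanted before
xs=np.arange(-150,-70,.5)
def prof(I,y,z):
    q=proj('top',pose(p,np.c_[xs,np.full(len(xs),y),np.full(len(xs),z)]/1000)).astype(np.float32)
    return cv2.remap(g(I),q[:,0],q[:,1],cv2.INTER_CUBIC)[:,0]
for y,z in((-100,230),(-85,230),(-75,230),(-50,205),(-30,179)):
    a,b=prof(d,y,z),prof(T,y,z); ga,gb=np.gradient(a),np.gradient(b)
    win=lambda v,lo,hi,sg:xs[(xs>lo)&(xs<hi)][np.argmax(sg*v[(xs>lo)&(xs<hi)])]
    print(y,'outer',[win(v,-130,-108,1) for v in(ga,gb)],'inner',[win(v,-108,-88,-1) for v in(ga,gb)])
    if y==-85: print(a[::8].round(),b[::8].round())
E
```

```text
-100 outer [np.float64(-117.0), np.float64(-111.5)] inner [np.float64(-100.0), np.float64(-96.0)]
-85 outer [np.float64(-117.0), np.float64(-112.5)] inner [np.float64(-100.0), np.float64(-95.0)]
[131. 133. 134. 100.  86.  85.  86.  88. 134. 217. 206. 201. 191. 115.
 127. 123. 124. 124. 124. 124.] [144. 148. 149. 149. 122.  97.  97.  97.  99. 124. 233. 225. 220. 218.
 160. 136. 137. 138. 138. 137.]
-75 outer [np.float64(-117.0), np.float64(-112.0)] inner [np.float64(-101.0), np.float64(-96.0)]
-50 outer [np.float64(-117.0), np.float64(-112.0)] inner [np.float64(-101.0), np.float64(-95.5)]
-30 outer [np.float64(-117.0), np.float64(-112.0)] inner [np.float64(-101.0), np.float64(-95.5)]
```

Emit:
carry_out --pt "0 -0.06 0 0 0 0" --pt "0 -0.1 0 0 0 0" --pt "0 -0.1 0 0 0 0" --pt "0 -0.1 0 0 0 0" --pt "0 -0.04 0 0 0 0"

```text
time_s: 19.2
tcp_pos: [0.4889, 0.2923, 0.0526]
eef_rot: [-180.0, -0.0, 9.0]
contact_force: [-0.2, 0.1, -2.5]
gripper_width: 0.0215
gripper_force: 59.0
```

Emit:
carry_out --pt "0 0 0.03 0 0 0" --pt "0 0 0.03 0 0 0" --pt "0 0 0.012 0 0 0" --pt "0 0 0.004 0 0 0" --pt "0 0 0 0 0 0"

```text
time_s: 19.82
tcp_pos: [0.489, 0.289, 0.0147]
eef_rot: [180.0, 0.0, 8.8]
contact_force: [-1.1, -1.3, -0.8]
gripper_width: 0.0216
gripper_force: 59.9
```

Emit:
carry_out --pt "0 0 0.002 0 0 0" --pt "0 0 0 0 0 0"

```text
time_s: 20.08
tcp_pos: [0.4891, 0.2899, 0.014]
eef_rot: [-180.0, -0.0, 8.9]
contact_force: [-1.6, -3.5, 3.0]
gripper_width: 0.0216
gripper_force: 59.9
```

Emit:
carry_out --pt "0 0 0 0 0 0" --pt "0 0 0 0 0 0" --pt "0 0 0 0 0 0" --pt "0 0 0 0 0 0" --pt "0 0 0 0 0 0" --hand 0.8

```text
time_s: 20.7
tcp_pos: [0.4889, 0.2901, 0.0135]
eef_rot: [-180.0, -0.0, 8.9]
contact_force: [0.4, -1.2, 0.4]
gripper_width: 0.0658
gripper_force: 0.0
```

Emit:
carry_out --pt "0 0 -0.04 0 0 0" --pt "0 0 -0.08 0 0 0" --pt "0 0 -0.1 0 0 0" --pt "0 0 -0.1 0 0 0" --pt "0 0 0 0 0 0"

```text
time_s: 21.32
tcp_pos: [0.4908, 0.2918, 0.1782]
eef_rot: [-179.7, -0.4, 8.9]
contact_force: [-0.4, -0.2, -0.3]
gripper_width: 0.0699
gripper_force: 0.0
```

Emit:
carry_out --pt "0 -0.1 0 0 0 0" --pt "0 -0.1 0 0 0 0" --pt "0 -0.1 0 0 0 0" --pt "0 -0.1 0 0 0 0" --pt "0 0 0 0 0 0"

```text
time_s: 21.95
tcp_pos: [0.4568, 0.4904, 0.1717]
eef_rot: [179.9, 0.1, 9.1]
contact_force: [0.1, -1.9, -0.1]
gripper_width: 0.0702
gripper_force: 0.0
```

```bash
python3 tip.py; python3 - <<'E'
from h import *
cv2.imwrite('pics/end.png',cv2.resize(r.capture('top')[80:300,60:460,::-1],None,fx=2,fy=2,interpolation=cv2.INTER_CUBIC))
E
```

```text
tcp stand [-102.4  554.5] [1.7991e+02 8.0000e-02 9.0000e+00] F [-1.  -0.6 -0.5]
tip y -64.0
butt y 84.0
```

View pics/end.png

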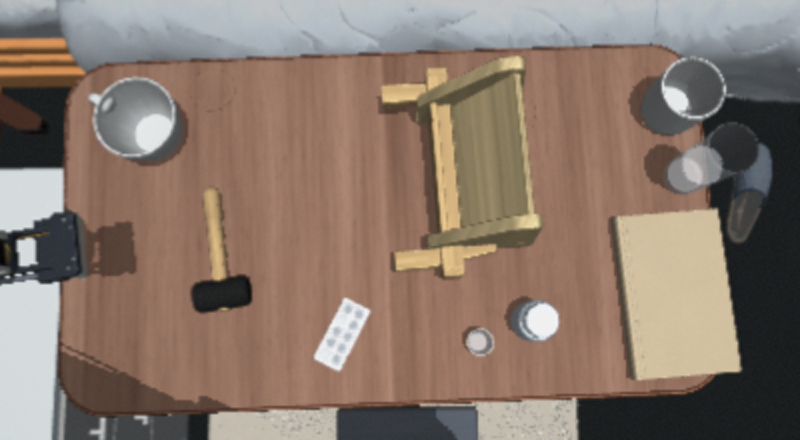

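The wedge is home and its head sticks out as far as the far one's. The mallet lies at about (222, 290) px, the other things haven't moved, and the arm is clear.

```bash
python3 -c "from plant import r; print(r.close_job())"
```

```text
the job is handed in; nothing more can be done
None
```

The wedge was slid in snug by hand and driven home with eight mallet taps; the camera shows the panel moved the full 5 mm and the last tap moved the wedge no farther, the mallet lies on the table, the other things are where they stood, and the job is handed in (about 22 s; no verdict was returned).

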